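# Hold the magnifier over the sieve residue

### The job

Take the magnifier by its handle, draw it gently out of its sloping rest without levering or forcing it against the rest, turn it so that its lens lies level, and hold it still over the middle of the small round sieve, about 6 cm above the sieve's rim, so that the retained grains can be looked at. Do not touch the glass, and do not bump or shift the sieve, the rest or the other things. Finish while holding the magnifier there: it is not put down or let go.

Things in the scene. Friction and masses are not known exactly. Their poses are not given: they have to be found in the camera images.
- magnifier: loose black hand magnifier, about 85 g: rectangular frame 70 (y) x 46 (z) x 11 mm thick (x) round a glass lens, 10 mm steel neck, then a flat-sided handle 18 (y) x 11 (x) mm from 60 to 151 mm along +z. Origin: middle of the frame edge farthest from the handle; x is the lens normal (both faces equal). It starts lens down in the rest, handle up, leaning 20 degrees from vertical towards its +x
- lens: the glass lens, 59 x 35 mm and 4.5 mm thick, set in the frame 3 mm below its faces; origin at its centre, 23 mm along z of the magnifier; same axes as the magnifier
- lens_centre (a point): centre of the lens; axes as the magnifier
- handle_mid (a point): point on the handle's axis to grip, 108 mm along z of the magnifier, whose centre of mass lies about 50 mm along z
- lens_rest: fixed wooden rest, foot board 92 (x) x 110 (y) mm; origin on the table under its slot, z up. The felt-lined slot leans back 20 degrees towards the rest's +x, inside 75 (y) x 15 mm, 22 mm deep along the slope at the front and 26 mm at the ends, floor 24 mm above the table: the frame has 2.5 mm spare at each end, 4 mm across
- back_rest (a point): middle of the top edge of the rest's back, a board 46 mm wide and 8 mm thick that rises 64 mm from the slot floor behind the magnifier's frame and neck. The magnifier is clear of the rest when drawn 65 mm along its own z axis
- sieve: loose small round metal test sieve with pale grains in it, 95 mm across and 30 mm high, standing on the table; origin at the middle of its underside, z up. Tall fixed sieve shakers flank the work: keep the arm between about y = +0.40 and -0.30 m where x is over 0.45 m
- sieve_rim (a point): centre of the sieve at the height of its rim, 30 mm above the table
- weight_100: bystander: brass balance weight, 26 mm across, 27 mm high, origin at its underside
- tin: bystander: round sample tin, 53 mm across, 29 mm high, origin at its underside
- core: bystander: grey cylindrical mortar core sample, 42 mm across, 40 mm high, origin at its underside
- weight_50: bystander: brass balance weight, 21 mm across, 23 mm high, origin at its underside
- jar: bystander: glass sample jar with a dark lid, 41 mm across, 62 mm high, origin at its underside
There are look-alikes about, which are no part of the job. What is shaped like the sieve but red is not meant.

How it is judged:
By the outcome, as a careful person would: the job done as asked, in the order asked, and still so for the second after the job is handed in, while the arm keeps its last pose, push and grip.
It also fails if it takes over 40 s, if anything falls off the work surface, if the arm or the gripper's body presses on something with over 40 N, if the wrist force passes 120 N, or if a joint passes its speed limit or range.

### The arm

A 6-joint arm with a two-finger parallel gripper is mounted at the origin on a cart in front of the work surface, level with it; the furniture and walls round the work are solid. World frame = base frame: x ahead of the robot, y to its left, z up, the work surface at z = 0. Lengths are in m, angles in rad, forces in N, time in s.
With the tool pointing down it reaches from about 0.4 to 0.825 m from the base axis. Payload 7 kg.
Tool frame: the origin (TCP) lies at the centre of the arm's flange, where the gripper is bolted on; the fingertips stand 178 mm ahead of it and the grasp point (between the pads) lies 159 mm ahead of it; z points along the fingers, y is the direction in which the jaws open and shut (so a half turn about z gives the same grasp; the last joint's range is limited). The gripper opens to 88 mm and grips with 3 to 60 N. Pads are 19 mm wide; open, the fingers measure 130 mm over their backs; the gripper's body (78 mm by 193 mm) begins 47 mm behind the grasp point.
Start: joints at [1.555, 0.359, 0.012, 0, -1.224, -0.288], TCP at [0.202, 0.644, 0.405] pointing down, gripper open.
Joint ranges: [-3.07, 3.07], [-1.43, 2.12], [-1.02, 1.25], [-3.03, 1.67], [-3.05, -0], [-3.03, 3.03]. Speed limits (rad/s): [2.39, 2.39, 3.01, 3.14, 3.14, 3.14].

### API

Orientations are given as [roll, pitch, yaw] about the fixed x, y, z axes, in that order (R = Rz(yaw) Ry(pitch) Rx(roll)).
In Python, from station import * gives the robot as it stands.
- The arm moves only by the tool send_rows, never from a script. Its argument "motion" is a list of rows, each an object with "offset": the shift along the tool's x, y, z in cm, a list of three; "turn": the turn about the tool's z in degrees. In form: [{"offset": [x, y, z], "turn": turn}, ...]. A call has 1 to 8 rows; each row is the pose to reach, as a shift and turn from the pose commanded when the call began, along the tool's axes at that moment; what a row does not reach only later rows make up. A row lasts 1/10 s, in which the tool goes at most 50 mm and 8.59 degrees, less where a joint would pass 70% of its speed; a pose out of reach is approached as far as the arm can. A call with a gripper value outside its range is refused whole. "hand" is the opening, from -1 (shut) to 1 (fully open), set as the call begins (left out, the last holds). The fingers move at their own pace and stop on an object; "squeeze" is the grip in N (left out, the last holds). Time passes only in rows, so rows that repeat a pose let the fingers close. It gives the time, the measured TCP pose, the force and the opening at its end, in the units of the state.
- get_state(): the state, without advancing time (a new reading comes with each control period).
- grab_frame(name): name is "side" or "top"; returns a dict with "frame" (480x640x3 uint8, blue, green, red), "range_z" (480x640 float32, m along the optical axis (not along the pixel's ray), 0 where there is no reading), "vertical_fov" (degrees; the focal length in pixels is half the picture's height over the tangent of half this angle, whatever the lens; pixels are square), "cx", "cy" (the principal point, pixels), "cam_to_world" (4x4, takes a point from camera to world coordinates). Camera axes: x right, y up, looking along -z (the intrinsics and any distortion apply to the point x, -y, -z); pixel columns grow to the right and rows downward; lengths in m; the calibration is good to about 2 mm. A picture is of the moment at which its call begins.
- job_done(): hands the job in, once; it reports no verdict.
The state is a dict: "t": time; "q": joint angles; "qd": joint speeds; "joint_efforts": joint torques, N m; "eef_pos": TCP position; "ee_rot": TCP orientation; "force": force on the tool from outside, world axes, zero at the start; "moment": the same for the moment, N m; "width": finger opening in m.
Only numpy, scipy, OpenCV 4.12 (cv2) and the standard library are available. Lean on these libraries where they do the work, as an engineer would, in place of code of your own. Each camera call takes 0.05 s, during which the arm holds its last target. There are 200 camera calls.

## Working session

There is one attempt and no reset: what is moved stays moved. The work goes in short steps, Python scripts to look and compute and a tool call to move; the robot and the scene stay as the last step left them, time stands still between calls to the robot, and variables do not carry over. Pictures are saved under pics/ and viewed, about 8 in all and at most 12, crops included, and the job is handed in when it is done.

Besides the shell and the picture viewer there is one more tool, called by a JSON object that holds its "method" and its "body". send_rows: Moves the arm, as the interface text tells. Its arguments: {"type":"object","properties":{"motion":{"type":"array"},"hand":{"type":"number"},"squeeze":{"type":"number"}},"required":["motion"]}

```bash
mkdir -p pics; ls
python3 - <<'E'
from station import *
import cv2,numpy as np
for n in ("top","side"):
    f=grab_frame(n); cv2.imwrite(f"pics/{n}0.png",f["frame"]); np.savez(f"pics/{n}0.npz",**f)
    print(n,f["vertical_fov"],f["cx"],f["cy"],np.round(f["cam_to_world"],3).tolist(),[k for k in f], (f["range_z"]>0).mean())
print(get_state())
E
```

```text
pics
top 51.80194708370023 320.31183229675725 243.4420394916185 [[0.019, 0.99, -0.137, 0.48], [-1.0, 0.018, -0.003, 0.022], [-0.001, 0.137, 0.991, 0.96], [0.0, 0.0, 0.0, 1.0]] ['frame', 'range_z', 'vertical_fov', 'cx', 'cy', 'cam_to_world'] 0.9959928385416666
side 50.50173769963743 328.22408405314155 246.98978216381204 [[0.88, 0.168, -0.444, 0.173], [-0.474, 0.342, -0.811, -0.76], [0.016, 0.925, 0.38, 0.469], [0.0, 0.0, 0.0, 1.0]] ['frame', 'range_z', 'vertical_fov', 'cx', 'cy', 'cam_to_world'] 0.981875
{'t': 0.1, 'q': array([ 1.55507604e+00,  3.59348397e-01,  1.11528550e-02, -2.99714165e-04,
       -1.22414204e+00, -2.88097745e-01]), 'qd': array([-8.48573135e-04, -2.50226381e-03,  3.06338284e-05,  2.35918557e-03,
       -4.01306344e-04, -2.15607534e-06]), 'joint_efforts': array([-1.74645062e-03, -5.84163702e+01,  2.93747020e+01,  7.01543212e+00,
        1.01817143e-02, -5.15695569e-05]), 'eef_pos': array([0.20189075, 0.64391873, 0.40379738]), 'ee_rot': array([ 3.14003486e+00, -1.67802361e-04, -3.03919948e-01]), 'force': array([ 0.12599404,  0.53041951, -0.6394414 ]), 'moment': array([-0.00262167,  0.008251  ,  0.00889532]), 'width': 0.08773998694002176}
```

View pics/top0.png

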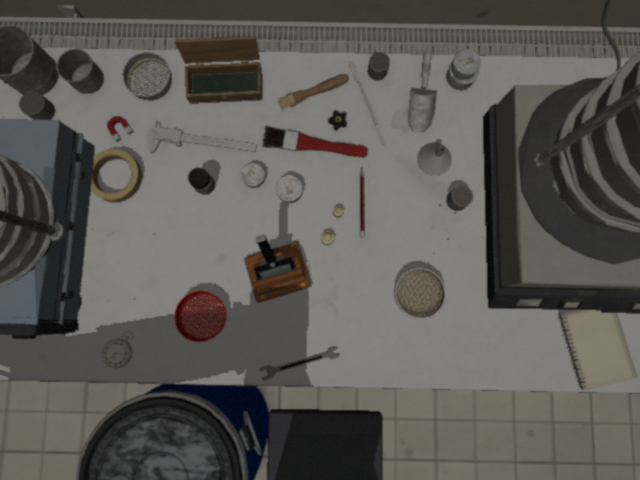

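View pics/side0.png

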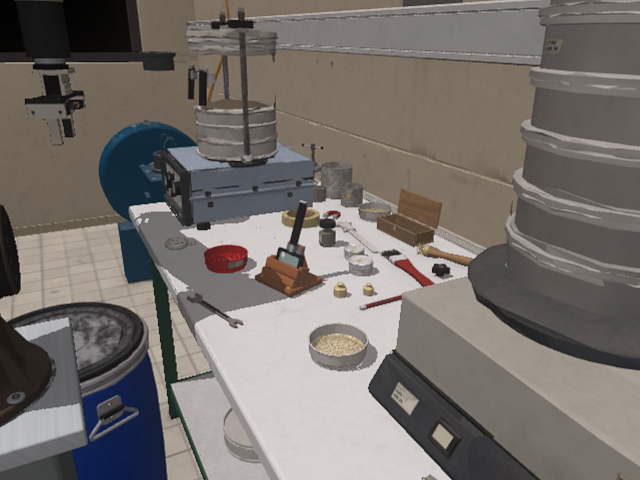

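Top view: the magnifier in its rest is at about (275,262), with the handle tip at (262,240) leaning towards +x. The sieve with pale grains is at (420,291), the red look-alike at (200,315), and the weights at (328,237) and (338,211). The side view shows the handle from (303,203) to (292,258), rising from the rest.

The moves cannot tilt the tool. So I plan to draw the magnifier out, pivot it in the pads against the free table until it is level, then tighten the grip. Next I'll measure.

```bash
cat > h.py <<'E'
import numpy as np,cv2
def cloud(f):
    fl=240/np.tan(np.radians(float(f["vertical_fov"]))/2)
    v,u=np.mgrid[0:480,0:640]; z=f["range_z"]
    P=np.stack([(u-f["cx"])/fl*z,-(v-f["cy"])/fl*z,-z],-1)
    M=f["cam_to_world"]; return P@M[:3,:3].T+M[:3,3]
E
python3 - <<'E'
from h import *
for n in("top","side"):
    f=np.load(f"pics/{n}0.npz"); W=cloud(f); im=f["frame"].astype(int)
    print(n,"table z",np.median(W[...,2][(abs(W[...,0]-.4)<.08)&(abs(W[...,1]+.05)<.04)]))
    gray=im.max(2)
    box=(abs(W[...,0]-.45)<.12)&(abs(W[...,1]-.1)<.1)
    m=box&(W[...,2]>.092)&(gray<90)
    P=W[m]; c=P.mean(0); d=np.linalg.svd(P-c)[2][0]; d*=np.sign(d[2])
    print("handle n",len(P),"c",c.round(4),"d",d.round(3),"lean",np.degrees(np.arccos(d[2])),"yaw",np.degrees(np.arctan2(d[1],d[0])),P.min(0).round(3),P.max(0).round(3))
    for zz in(.1,.11,.12,.13,.14,.15,.16):
        s=P[abs(P[:,2]-zz)<.005]
        if len(s):print(zz,len(s),s.mean(0).round(4))
    # rest: brown wood
    hsv=cv2.cvtColor(f["frame"],cv2.COLOR_BGR2HSV)
    r=box&(hsv[...,1]>90)&(hsv[...,0]<20)&(W[...,2]>.005)
    R=W[r];print("rest",len(R),R.min(0).round(3),R.max(0).round(3))
    q=cv2.minAreaRect((R[R[:,2]<.03][:,:2]*1000).astype(np.float32));print("foot rect",q)
    b=(abs(W[...,0]-.38)<.1)&(abs(W[...,1]+.18)<.1)&(W[...,2]>.022)&(W[...,2]<.045)
    S=W[b]; print("sieve rim",len(S),cv2.minEnclosingCircle((S[:,:2]*1000).astype(np.float32)),np.median(S[:,2]))
E
```

```text
top table z -2.087861270205771e-06
handle n 517 c [0.4838 0.0255 0.9234] d [-0.101 -0.106  0.989] lean 8.450007838597951 yaw -133.57305929453918 [0.48  0.022 0.092] [0.57  0.121 0.96 ]
0.1 13 [0.569  0.1152 0.0996]
rest 1409 [0.468 0.022 0.009] [0.57 0.2  0.96]
foot rect ((538.4237670898438, 133.9456787109375), (80.80231475830078, 169.96917724609375), 20.20022964477539)
sieve rim 41 ((478.88897705078125, -163.91140747070312), 24.254798889160156) 0.02919031990277232
side table z 0.00039887480099898287
handle n 21 c [0.5683 0.1118 0.097 ] d [-0.005  0.86   0.51 ] lean 59.36321845176606 yaw 90.30143954908166 [0.566 0.104 0.093] [0.57  0.12  0.104]
0.1 13 [0.5688 0.113  0.0989]
rest 1240 [0.457 0.04  0.005] [0.57  0.2   0.079]
foot rect ((515.5091552734375, 125.78458404541016), (47.9704704284668, 177.856201171875), 24.217966079711914)
sieve rim 82 ((478.5369873046875, -164.1686248779297), 25.318185806274414) 0.02729291394470479
```

Run:
```python
from h import *
for n in("top","side"):
    f=np.load(f"pics/{n}0.npz"); W=cloud(f); W[f["range_z"]<=0]=9; gray=f["frame"].max(2)
    box=(abs(W[...,0]-.57)<.10)&(abs(W[...,1]-.115)<.06)
    P=W[box&(W[...,2]>.092)&(W[...,2]<.2)&(gray<100)]; c=P.mean(0); d=np.linalg.svd(P-c)[2][0]; d*=np.sign(d[2])
    print(n,"handle n",len(P),"c",c.round(4),"lean",np.degrees(np.arccos(d[2])),"yaw",np.degrees(np.arctan2(d[1],d[0])),P.min(0).round(3),P.max(0).round(3))
    for zz in(.1,.11,.12,.13,.14,.15,.16,.17):
        s=P[abs(P[:,2]-zz)<.005]
        if len(s):print(zz,len(s),s.mean(0).round(4),s.min(0).round(3),s.max(0).round(3))
    hsv=cv2.cvtColor(f["frame"],cv2.COLOR_BGR2HSV)
    wood=(hsv[...,1]>90)&(hsv[...,0]<20)
    b2=(abs(W[...,0]-.52)<.11)&(abs(W[...,1]-.11)<.09)&wood
    R=W[b2&(W[...,2]>.005)&(W[...,2]<.1)];print("rest",len(R),R.min(0).round(3),R.max(0).round(3))
    for lo,hi in((.005,.03),(.004,.1)):
        q=cv2.minAreaRect((R[(R[:,2]<hi)&(R[:,2]>lo)][:,:2]*1000).astype(np.float32));print("rect",q)
    T=R[R[:,2]>.065]; 
    if len(T): print("back top",len(T),T.mean(0),T.min(0),T.max(0))
    b=(abs(W[...,0]-.49)<.09)&(abs(W[...,1]+.165)<.08)&(W[...,2]>.022)&(W[...,2]<.045)
    S=W[b]; print("sieve rim",len(S),cv2.minEnclosingCircle((S[:,:2]*1000).astype(np.float32)),np.median(S[:,2]))
    for u,v in ((355,330),(355,250),(328,237),(300,362),(362,235),(390,292),(355,385)):
        if n=="top":print((u,v),W[v,u].round(3))
```

```text
top handle n 287 c [0.5841 0.1163 0.1358] lean 22.11029063818884 yaw 18.845355424284136 [0.566 0.105 0.092] [0.603 0.129 0.169]
0.1 30 [0.5711 0.1112 0.1   ] [0.567 0.105 0.095] [0.578 0.12  0.105]
0.11 30 [0.5744 0.113  0.1102] [0.571 0.106 0.105] [0.58  0.121 0.115]
0.12 30 [0.5779 0.1144 0.1198] [0.575 0.107 0.115] [0.583 0.123 0.124]
0.13 31 [0.5814 0.1151 0.1296] [0.577 0.108 0.125] [0.587 0.124 0.135]
0.14 36 [0.5847 0.1166 0.1399] [0.581 0.109 0.135] [0.591 0.126 0.145]
0.15 36 [0.5887 0.1176 0.1501] [0.585 0.111 0.145] [0.598 0.128 0.155]
0.16 51 [0.5942 0.1196 0.1609] [0.589 0.112 0.155] [0.603 0.129 0.165]
0.17 33 [0.5965 0.1208 0.1665] [0.592 0.114 0.165] [0.602 0.129 0.169]
rest 1931 [0.468 0.045 0.009] [0.613 0.2   0.099]
rect ((544.2784423828125, 135.1929931640625), (92.65281677246094, 171.67120361328125), 20.200227737426758)
rect ((543.4198608398438, 135.39306640625), (94.55840301513672, 174.3175506591797), 21.484615325927734)
back top 80 [0.57477043 0.11275436 0.0779959 ] [0.54780933 0.07683634 0.06511239] [0.58725995 0.14397923 0.09877115]
sieve rim 272 ((519.4320678
[... 698 characters left out ...]
92 0.123 0.135]
0.14 49 [0.5867 0.1142 0.1398] [0.58  0.105 0.135] [0.597 0.125 0.145]
0.15 44 [0.5902 0.1154 0.1502] [0.583 0.108 0.146] [0.6   0.127 0.155]
0.16 39 [0.5931 0.1167 0.1597] [0.588 0.109 0.155] [0.602 0.128 0.164]
rest 1477 [0.457 0.04  0.005] [0.611 0.2   0.081]
rect ((534.623291015625, 132.42510986328125), (88.28231048583984, 181.425537109375), 24.217966079711914)
rect ((534.623291015625, 132.42510986328125), (88.28231048583984, 181.425537109375), 24.217966079711914)
back top 18 [0.57894336 0.09477824 0.07561639] [0.56776271 0.07894233 0.0661163 ] [0.58455807 0.12943377 0.0811729 ]
sieve rim 625 ((517.2869873046875, -162.8955535888672), 50.10138702392578) 0.02715958801361601
```

```bash
cat >> h.py <<'E'
def plan(s,target,yaw_deg):
    """offset in cm / turn in deg from the measured pose to TCP target, tool pointing down"""
    r,p,a=s["ee_rot"]; R=np.array([[np.cos(a),np.sin(a),0],[np.sin(a),-np.cos(a),0],[0,0,-1]])
    o=R.T@(np.array(target)-s["eef_pos"])*100
    t=-((yaw_deg-np.degrees(a)+180)%360-180)
    print("t",round(s["t"],2),"pos",s["eef_pos"].round(4),"rpy",np.degrees(s["ee_rot"]).round(2),"w",round(float(s["width"]),4),"F",s["force"].round(1),"q",s["q"].round(2)," -> offset",o.round(2),"turn",round(t,1))
E
python3 - <<'E'
from h import *
from station import *
f=np.load("pics/top0.npz"); W=cloud(f); hsv=cv2.cvtColor(f["frame"],cv2.COLOR_BGR2HSV)
m=((hsv[...,1]>90)&(hsv[...,0]<20)).astype(np.uint8); m[:, :235]=0; m[:,318:]=0; m[:225]=0; m[310:]=0
n,l,st,_=cv2.connectedComponentsWithStats(m); k=1+st[1:,4].argmax(); print(st[k])
R=W[(l==k)]; 
for hi in(.03,.2): print(cv2.minAreaRect((R[(R[:,2]<hi)][:,:2]*1000).astype(np.float32)))
c=R[R[:,2]>.072]; print(len(c),c.mean(0))
plan(get_state(),[.584,.115,.37],19)
E
```

```text
[ 245  242   65   60 1955]
((555.2083129882812, 106.21781921386719), (89.96580505371094, 107.71900177001953), 18.075660705566406)
((555.2083129882812, 106.21781921386719), (89.96580505371094, 107.71900177001953), 18.075660705566406)
93 [0.56522754 0.09980361 0.20015481]
t 0.1 pos [0.2019 0.6439 0.4038] rpy [ 1.7991e+02 -1.0000e-02 -1.7410e+01] w 0.0877 F [ 0.1  0.5 -0.6] q [ 1.56  0.36  0.01 -0.   -1.22 -0.29]  -> offset [52.29 39.03  3.38] turn -36.4
```

{"method": "send_rows", "body": {"motion": [{"offset":[5,3.7,0.3],"turn":-6},{"offset":[10,7.4,0.6],"turn":-12},{"offset":[14,10.4,0.9],"turn":-18},{"offset":[18,13.4,1.2],"turn":-24},{"offset":[22,16.4,1.4],"turn":-30},{"offset":[26,19.4,1.7],"turn":-36},{"offset":[30,22.4,2],"turn":-36},{"offset":[34,25.4,2.2],"turn":-36}], "hand": 1}}

```text
t: 0.9
eef_pos: [0.4364, 0.3183, 0.3836]
ee_rot: [3.142, 0.0, 0.325]
force: [0.1, 0.2, -0.3]
width: 0.0877
```

Run:
```python
from h import *
from station import *
plan(get_state(),[.584,.115,.37],18.6)
```

```text
t 0.9 pos [0.4364 0.3183 0.3836] rpy [1.800e+02 1.000e-02 1.863e+01] w 0.0877 F [ 0.1  0.2 -0.3] q [ 0.99  0.15 -0.32 -0.   -1.1   0.9 ]  -> offset [ 7.49 23.98  1.36] turn 0.0
```

{"method": "send_rows", "body": {"motion": [{"offset":[1.2,4,0.2],"turn":0},{"offset":[2.5,8,0.5],"turn":0},{"offset":[3.7,12,0.7],"turn":0},{"offset":[5,16,0.9],"turn":0},{"offset":[6.2,20,1.2],"turn":0},{"offset":[7,22.5,1.3],"turn":0},{"offset":[7.2,23.2,1.3],"turn":0},{"offset":[7.2,23.2,1.3],"turn":0}]}}

```text
t: 1.7
eef_pos: [0.5783, 0.1225, 0.3702]
ee_rot: [3.141, 0.001, 0.323]
force: [-0.5, 0.2, -0.2]
width: 0.0876
```

Run:
```python
from h import *
from station import *
f=grab_frame("top"); g=grab_frame("side")
im=np.hstack([cv2.resize(f["frame"][190:340,190:390],(400,300),interpolation=cv2.INTER_CUBIC),cv2.resize(g["frame"][130:330,200:400],(400,300))])
cv2.imwrite("pics/c1.png",im)
W=cloud(g); gray=g["frame"].max(2)
P=W[(abs(W[...,0]-.57)<.10)&(abs(W[...,1]-.115)<.025)&(W[...,2]>.092)&(W[...,2]<.172)&(gray<100)]
for zz in(.1,.11,.12,.13,.14):
    s=P[abs(P[:,2]-zz)<.005]; print(zz,len(s),s.mean(0).round(4))
plan(get_state(),[.584,.115,.37],18.6)
```

```text
0.1 42 [0.5717 0.1097 0.0998]
0.11 42 [0.5759 0.1109 0.1102]
0.12 40 [0.5794 0.1118 0.12  ]
0.13 46 [0.583  0.113  0.1296]
0.14 47 [0.5863 0.1141 0.1399]
t 1.8 pos [0.5777 0.1238 0.3707] rpy [-1.7999e+02  2.0000e-02  1.8590e+01] w 0.0876 F [ 0.1  0.5 -0.8] q [ 0.54  0.25 -0.23 -0.   -1.1   1.35]  -> offset [0.32 1.03 0.07] turn -0.0
```

View pics/c1.png

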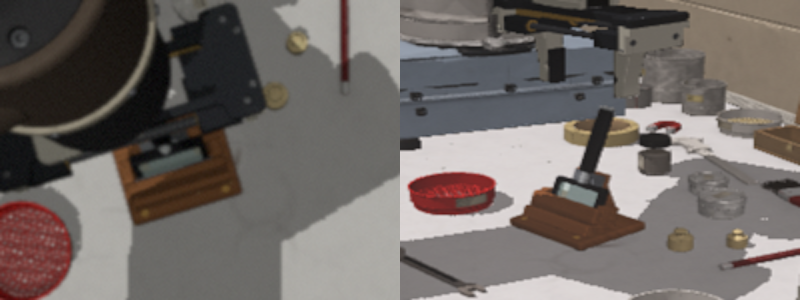

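The crops show the open jaws above the handle and lined up with the frame's width. The handle tip sits at (602,112) in the right half, midway between the fingers once shifted 1 cm along the jaw axis. Next I'll centre and descend.

{"method": "send_rows", "body": {"motion": [{"offset":[0.2,1.0,0],"turn":0},{"offset":[0.2,1.0,0],"turn":0},{"offset":[0.2,1.0,2],"turn":0},{"offset":[0.2,1.0,4],"turn":0},{"offset":[0.2,1.0,6],"turn":0},{"offset":[0.2,1.0,7],"turn":0},{"offset":[0.2,1.0,7.3],"turn":0},{"offset":[0.2,1.0,7.3],"turn":0}]}}

```text
t: 2.6
eef_pos: [0.5832, 0.1148, 0.298]
ee_rot: [3.141, 0.0, 0.325]
force: [0.1, 0.3, -0.8]
width: 0.0876
```

Run:
```python
from h import *
from station import *
g=grab_frame("side")
cv2.imwrite("pics/c2.png",cv2.resize(g["frame"][150:300,220:420],(800,600),interpolation=cv2.INTER_CUBIC))
plan(get_state(),[.5825,.1145,.297],18.6)
```

```text
t 2.65 pos [0.5834 0.1148 0.2985] rpy [ 1.800e+02 -5.000e-02  1.862e+01] w 0.0874 F [-0.6 -0.3  0.1] q [ 0.52  0.32 -0.31  0.   -0.94  1.37]  -> offset [-0.09 -0.    0.15] turn 0.0
```

View pics/c2.png

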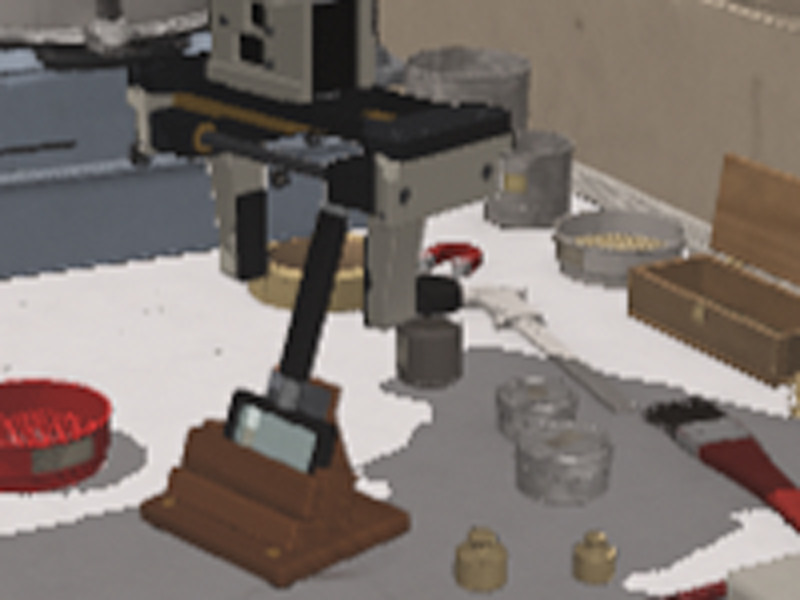

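The fingers straddle the handle midway, with their tips at (245,275) and (385,320). The body is just clear of the handle's end at (330,208). Now I'll close softly.

{"method": "send_rows", "body": {"motion": [{"offset":[0,0,0.1],"turn":0},{"offset":[0,0,0.1],"turn":0},{"offset":[0,0,0.1],"turn":0},{"offset":[0,0,0.1],"turn":0},{"offset":[0,0,0.1],"turn":0},{"offset":[0,0,0.1],"turn":0},{"offset":[0,0,0.1],"turn":0},{"offset":[0,0,0.1],"turn":0}], "hand": -1, "squeeze": 5}}

```text
t: 3.45
eef_pos: [0.5831, 0.1145, 0.2968]
ee_rot: [-3.142, 0.0, 0.325]
force: [-0.4, -0.3, -0.3]
width: 0.029
```

{"method": "send_rows", "body": {"motion": [{"offset":[0,0,0],"turn":0},{"offset":[0,0,0],"turn":0},{"offset":[0,0,0],"turn":0},{"offset":[0,0,0],"turn":0}]}}

```text
t: 3.85
eef_pos: [0.583, 0.1144, 0.2967]
ee_rot: [-3.142, 0.0, 0.324]
force: [0.3, -1.0, -1.4]
width: 0.0179
```

{"method": "send_rows", "body": {"motion": [{"offset":[0,0,0],"turn":0},{"offset":[0,0,0],"turn":0},{"offset":[0,0,0],"turn":0},{"offset":[0.07,0,-0.19],"turn":0},{"offset":[0.14,0,-0.38],"turn":0},{"offset":[0.24,0,-0.66],"turn":0},{"offset":[0.34,0,-0.94],"turn":0},{"offset":[0.34,0,-0.94],"turn":0}], "squeeze": 30}}

```text
t: 4.65
eef_pos: [0.5865, 0.1156, 0.3068]
ee_rot: [3.142, -0.001, 0.325]
force: [0.5, 0.4, -0.2]
width: 0.0178
```

Run:
```python
from h import *
from station import *
g=grab_frame("side")
cv2.imwrite("pics/c3.png",cv2.resize(g["frame"][170:300,220:360],(700,600),interpolation=cv2.INTER_CUBIC))
plan(get_state(),[.5825,.1145,.297],18.6)
```

```text
t 4.7 pos [0.5864 0.1156 0.3065] rpy [-1.800e+02 -2.000e-02  1.859e+01] w 0.0176 F [ 1.1  0.3 -1.8] q [ 0.52  0.31 -0.29  0.   -0.96  1.37]  -> offset [-0.41 -0.02  0.95] turn -0.0
```

View pics/c3.png

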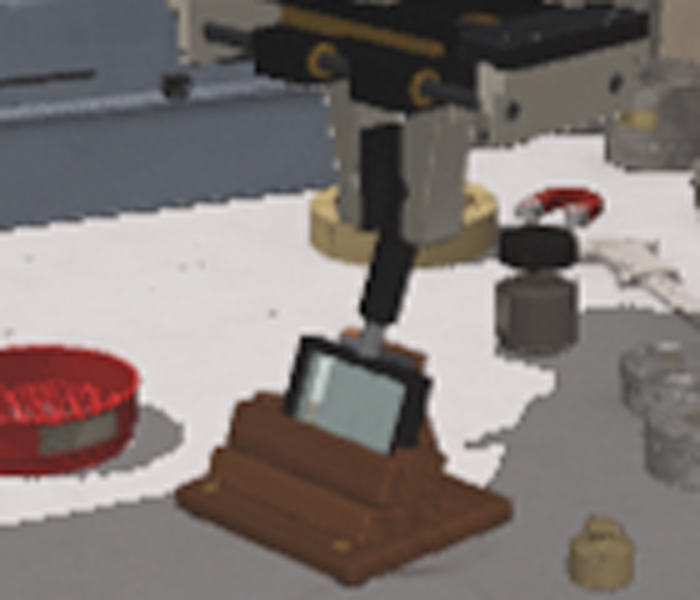

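The magnifier rises cleanly at its lean: the frame at (355,390) is higher out of the slot, the rest has not moved, and the force is near zero. I'll continue along its axis.

{"method": "send_rows", "body": {"motion": [{"offset":[0.34,0,-0.94],"turn":0},{"offset":[0.68,0,-1.88],"turn":0},{"offset":[1.03,0,-2.82],"turn":0},{"offset":[1.37,0,-3.76],"turn":0},{"offset":[1.71,0,-4.7],"turn":0},{"offset":[2.05,0,-5.64],"turn":0},{"offset":[2.4,0,-6.6],"turn":0},{"offset":[2.4,0,-6.6],"turn":0}]}}

```text
t: 5.5
eef_pos: [0.6099, 0.1235, 0.374]
ee_rot: [3.142, -0.003, 0.325]
force: [-0.6, 0.3, -1.0]
width: 0.0177
```

Run:
```python
from h import *
from station import *
f=np.load("pics/top0.npz"); W=cloud(f)
# free area check: heights in the pivot zone
for x0 in np.arange(.40,.72,.02):
    print(round(x0,2),[int(1000*np.percentile(W[...,2][(abs(W[...,0]-x0)<.01)&(abs(W[...,1]-y0)<.01)],98)) for y0 in np.arange(.06,-.26,-.02)])
plan(get_state(),[.61,-.05,.40],0)
```

```text
0.4 [3, 7, 7, 8, 7, 2, 2, 3, 3, 3, 3, 2, 3, 2, 3, 3]
0.42 [3, 3, 3, 7, 3, 3, 3, 2, 3, 3, 3, 3, 3, 2, 3, 3]
0.44 [2, 4, 3, 2, 3, 2, 3, 3, 3, 3, 2, 3, 3, 3, 3, 3]
0.46 [2, 3, 2, 3, 3, 3, 3, 3, 2, 3, 3, 2, 4, 3, 3, 3]
0.48 [4, 3, 960, 3, 2, 3, 3, 3, 2, 3, 31, 32, 31, 30, 2, 2]
0.5 [3, 2, 3, 3, 3, 3, 3, 3, 3, 31, 14, 13, 13, 31, 2, 3]
0.52 [17, 13, 3, 3, 3, 3, 2, 2, 3, 31, 13, 13, 13, 31, 31, 3]
0.54 [45, 17, 4, 3, 3, 3, 3, 2, 2, 31, 14, 14, 14, 31, 3, 2]
0.56 [52, 12, 3, 4, 3, 3, 4, 2, 3, 3, 32, 32, 30, 30, 3, 3]
0.58 [47, 3, 3, 3, 3, 3, 3, 3, 3, 3, 3, 3, 2, 3, 3, 3]
0.6 [17, 3, 3, 3, 3, 4, 3, 2, 3, 3, 3, 3, 3, 3, 3, 3]
0.62 [11, 3, 29, 28, 3, 3, 6, 3, 3, 3, 3, 3, 2, 2, 3, 4]
0.64 [3, 2, 19, 17, 3, 2, 9, 3, 3, 3, 2, 2, 2, 3, 2, 2]
0.66 [4, 2, 2, 15, 14, 4, 10, 3, 3, 3, 3, 3, 3, 3, 4, 2]
0.68 [3, 3, 3, 23, 22, 3, 9, 2, 2, 3, 3, 2, 3, 3, 33, 42]
0.7 [29, 2, 4, 2, 3, 3, 10, 3, 2, 2, 3, 3, 3, 2, 42, 43]
t 5.5 pos [0.6099 0.1235 0.374 ] rpy [ 1.800e+02 -1.600e-01  1.861e+01] w 0.0177 F [-0.6  0.3 -1. ] q [ 0.51  0.29 -0.16  0.   -1.12  1.38]  -> offset [-5.53 16.45 -2.6 ] turn 18.6
```

{"method": "send_rows", "body": {"motion": [{"offset":[0,0,-2.5],"turn":0},{"offset":[-2,2,-3],"turn":3},{"offset":[-5,4,-3],"turn":7},{"offset":[-8,6,-3],"turn":11},{"offset":[-11,8,-3],"turn":15},{"offset":[-14,10,-3],"turn":18.6},{"offset":[-16.5,11.6,-3],"turn":18.6},{"offset":[-17.7,12.4,-3],"turn":18.6}]}}

```text
t: 6.3
eef_pos: [0.479, -0.0523, 0.4022]
ee_rot: [-3.141, 0.0, -0.001]
force: [1.0, -0.8, -0.1]
width: 0.0177
```

{"method": "send_rows", "body": {"motion": [{"offset":[0,0,0],"turn":0},{"offset":[0,0,2],"turn":0},{"offset":[0,0,5],"turn":0},{"offset":[0,0,8],"turn":0},{"offset":[0,0,9.5],"turn":0},{"offset":[0,0,10],"turn":0},{"offset":[0,0,10],"turn":0}]}}

```text
t: 7.0
eef_pos: [0.4814, -0.0503, 0.3017]
ee_rot: [3.141, 0.001, 0.001]
force: [-0.4, -0.4, 0.0]
width: 0.0177
```

Run:
```python
from h import *
from station import *
g=grab_frame("side"); s=get_state()
cv2.imwrite("pics/c4.png",cv2.resize(g["frame"][170:370,220:420],(600,600),interpolation=cv2.INTER_CUBIC))
W=cloud(g); gray=g["frame"].max(2)
P=W[(abs(W[...,0]-.46)<.09)&(abs(W[...,1]+.05)<.05)&(W[...,2]>.008)&(W[...,2]<.22)&(gray<110)]
print(len(P),P.min(0),P.max(0)); b=P[P[:,2]<P[:,2].min()+.006]; print("bottom",b.mean(0),b.min(0),b.max(0))
plan(s,[.482,-.05,.275],0)
```

```text
1541 [ 0.44041879 -0.09906482  0.02931152] [ 0.50756201 -0.00679461  0.21995174]
bottom [ 0.4434515  -0.06067219  0.0333562 ] [ 0.44062114 -0.08690803  0.02931152] [ 0.45229011 -0.01584759  0.03521404]
t 7.05 pos [ 0.4816 -0.0503  0.3025] rpy [ 1.7998e+02 -1.0000e-02  3.0000e-02] w 0.018 F [-0.3 -0.  -1. ] q [ 0.3   0.14 -0.54  0.   -0.89  1.27]  -> offset [ 0.04 -0.03  2.75] turn 0.0
```

View pics/c4.png

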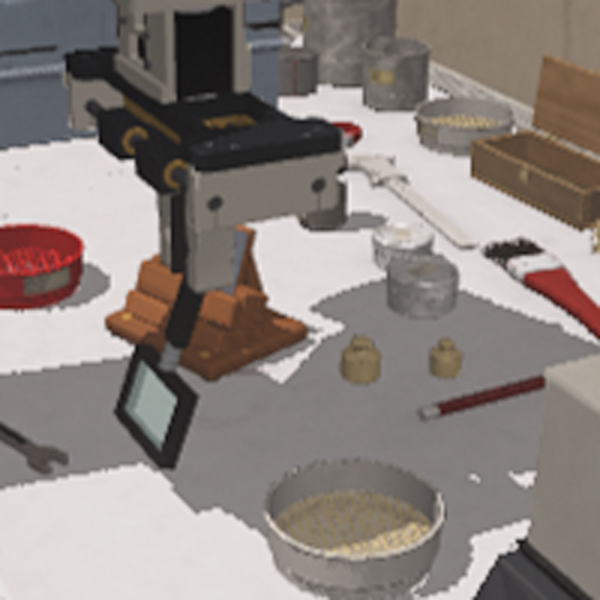

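The magnifier is free of the rest at (155,410), tilted, with its frame's lower edge about 29 mm above open table and clear of the sieve. I'll lower it until the edge just touches.

{"method": "send_rows", "body": {"motion": [{"offset":[0,0,1],"turn":0},{"offset":[0,0,1.8],"turn":0},{"offset":[0,0,2.4],"turn":0},{"offset":[0,0,2.7],"turn":0},{"offset":[0,0,2.8],"turn":0},{"offset":[0,0,2.8],"turn":0}]}}

```text
t: 7.65
eef_pos: [0.481, -0.0508, 0.2746]
ee_rot: [3.141, -0.0, 0.0]
force: [-1.0, 0.5, 4.5]
width: 0.0178
```

Run:
```python
from h import *
from station import *
s=get_state();print(s["moment"])
plan(s,[.482,-.05,.275],0)
```

```text
[ 0.07990106  0.71852146 -0.04820431]
t 7.65 pos [ 0.481  -0.0508  0.2746] rpy [ 1.7998e+02 -1.0000e-02  1.0000e-02] w 0.0178 F [-1.   0.5  4.5] q [ 0.3   0.18 -0.58  0.   -0.82  1.27]  -> offset [ 0.1  -0.08 -0.04] turn 0.0
```

Contact is made at about 5 N. Now I'll ease the grip and roll the magnifier about its edge.

{"method": "send_rows", "body": {"motion": [{"offset":[0,0,0],"turn":0},{"offset":[0.7,0,0.25],"turn":0},{"offset":[1.4,0,0.55],"turn":0},{"offset":[2.1,0,0.9],"turn":0},{"offset":[2.7,0,1.28],"turn":0},{"offset":[3.3,0,1.7],"turn":0},{"offset":[3.9,0,2.2],"turn":0},{"offset":[3.9,0,2.2],"turn":0}], "squeeze": 8}}

```text
t: 8.45
eef_pos: [0.5208, -0.0507, 0.2515]
ee_rot: [3.141, -0.0, -0.0]
force: [0.7, 0.1, 0.0]
width: 0.0178
```

```bash
cat > look.py <<'E'
from h import *
from station import *
import sys
g=grab_frame("side"); s=get_state()
cv2.imwrite(f"pics/{sys.argv[1]}.png",cv2.resize(g["frame"][200:350,240:440],(800,600),interpolation=cv2.INTER_CUBIC))
W=cloud(g); hsv=cv2.cvtColor(g["frame"],cv2.COLOR_BGR2HSV); x,y,z=np.moveaxis(W,-1,0)
T=s["eef_pos"]; P=W[(x<T[0]-.02)&(x>T[0]-.16)&(abs(y-T[1])<.05)&(z>.004)&(z<.25)&(hsv[...,2]<90)]
# bins along x: heights of dark (frame/handle) points
for a in np.arange(T[0]-.13,T[0]-.02,.01):
    q=P[(P[:,0]>=a)&(P[:,0]<a+.01)]
    if len(q)>3: print(round(a+.005,3),len(q),"z",q[:,2].min().round(4),np.median(q[:,2]).round(4),q[:,2].max().round(4),"y",q[:,1].min().round(3),q[:,1].max().round(3))
plan(s,T,0)
E
python3 look.py c5
```

```text
0.445 106 z 0.0042 0.0109 0.0154 y -0.088 -0.018
0.455 80 z 0.0042 0.0177 0.0261 y -0.088 -0.018
0.465 84 z 0.0138 0.0282 0.0393 y -0.088 -0.016
0.475 106 z 0.0243 0.0382 0.0414 y -0.088 -0.017
0.485 470 z 0.0444 0.16 0.2499 y -0.101 -0.003
0.495 553 z 0.0465 0.1751 0.25 y -0.101 -0.001
t 8.5 pos [ 0.52   -0.0508  0.2515] rpy [ 1.7999e+02  6.0000e-02 -3.0000e-02] w 0.0178 F [-0.1 -0.2 -0.2] q [ 0.28  0.27 -0.52 -0.   -0.79  1.29]  -> offset [0. 0. 0.] turn -0.0
```

View pics/c5.png

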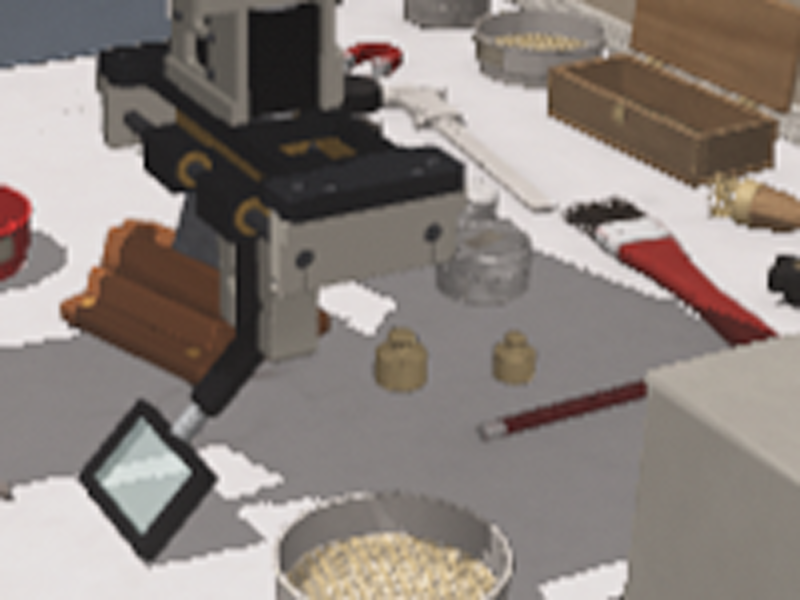

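The lens has rolled to about 45°, pivoting at its edge on the table at (145,555), with negligible force. I'll continue, stopping with the fingertips just clear of the table.

{"method": "send_rows", "body": {"motion": [{"offset":[0.6,0,0.55],"turn":0},{"offset":[1.15,0,1.15],"turn":0},{"offset":[1.6,0,1.75],"turn":0},{"offset":[2.0,0,2.3],"turn":0},{"offset":[2.4,0,3.0],"turn":0},{"offset":[2.75,0,3.7],"turn":0},{"offset":[3.0,0,4.4],"turn":0},{"offset":[3.25,0,5.1],"turn":0}]}}

```text
t: 9.3
eef_pos: [0.5527, -0.0507, 0.2006]
ee_rot: [-3.142, -0.0, -0.0]
force: [-0.0, 0.4, 0.1]
width: 0.0181
```

{"method": "send_rows", "body": {"motion": [{"offset":[0.12,0,0.5],"turn":0},{"offset":[0.25,0,1.0],"turn":0},{"offset":[0.35,0,1.4],"turn":0},{"offset":[0.4,0,1.7],"turn":0},{"offset":[0.4,0,1.8],"turn":0},{"offset":[0.4,0,1.8],"turn":0}]}}

```text
t: 9.9
eef_pos: [0.5562, -0.0508, 0.1831]
ee_rot: [3.142, 0.0, -0.0]
force: [-1.1, 0.2, -0.6]
width: 0.0178
```

```bash
python3 look.py c6
```

```text
0.451 120 z 0.0041 0.0102 0.0139 y -0.087 -0.017
0.461 37 z 0.0043 0.0101 0.0131 y -0.088 -0.019
0.471 49 z 0.0043 0.0106 0.0138 y -0.088 -0.019
0.481 47 z 0.0043 0.0116 0.0162 y -0.088 -0.02
0.491 83 z 0.0043 0.0132 0.0159 y -0.086 -0.021
0.511 445 z 0.0058 0.2209 0.25 y -0.094 -0.011
0.521 760 z 0.0062 0.1766 0.2498 y -0.1 -0.008
0.531 690 z 0.0068 0.1453 0.25 y -0.101 -0.001
t 9.95 pos [ 0.5562 -0.0508  0.1832] rpy [ 1.8e+02  2.0e-02 -1.0e-02] w 0.0181 F [-1.1  0.5 -0.4] q [ 0.26  0.41 -0.5  -0.   -0.66  1.31]  -> offset [0. 0. 0.] turn -0.0
```

View pics/c6.png

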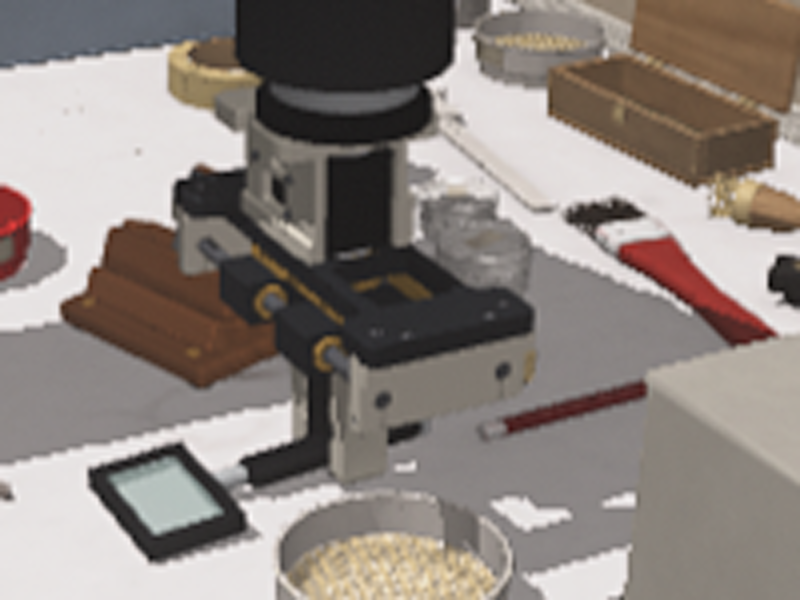

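The magnifier now lies nearly flat, with its frame at (165,505) and the sieve untouched. I'll go 2–3 mm lower, tighten fully and lift a little.

{"method": "send_rows", "body": {"motion": [{"offset":[0.02,0,0.2],"turn":0},{"offset":[0.02,0,0.3],"turn":0},{"offset":[0.02,0,0.3],"turn":0}]}}

```text
t: 10.25
eef_pos: [0.5566, -0.0508, 0.1802]
ee_rot: [-3.142, -0.0, -0.0]
force: [-0.1, -0.4, 1.1]
width: 0.0174
```

{"method": "send_rows", "body": {"motion": [{"offset":[0,0,0],"turn":0},{"offset":[0,0,0],"turn":0},{"offset":[0,0,0],"turn":0},{"offset":[0,0,-0.3],"turn":0},{"offset":[0,0,-1],"turn":0},{"offset":[0,0,-2],"turn":0},{"offset":[0,0,-3],"turn":0},{"offset":[0,0,-3],"turn":0}], "squeeze": 55}}

```text
t: 11.05
eef_pos: [0.5573, -0.0506, 0.2123]
ee_rot: [-3.141, -0.003, 0.0]
force: [-0.2, -0.9, -0.8]
width: 0.0175
```

```bash
cat > lvl.py <<'E'
from h import *
from station import *
s=get_state(); T=s["eef_pos"]; a=s["ee_rot"][2]
for n in("side","top"):
    g=grab_frame(n); W=cloud(g); v=g["frame"].max(2)
    D=W-T; u=D[...,0]*np.cos(a)+D[...,1]*np.sin(a); w=-D[...,0]*np.sin(a)+D[...,1]*np.cos(a); z=W[...,2]
    zg=T[2]-.1715
    m=(u<-.062)&(u>-.125)&(abs(w)<.045)&(abs(z-zg)<.03)&(z>.005)&(v<100)
    A=np.c_[u[m],w[m],np.ones(m.sum())]; Z=z[m]
    k=np.ones(len(Z),bool)
    for _ in range(6):
        c=np.linalg.lstsq(A[k],Z[k],rcond=None)[0]; e=Z-A@c; k=(e>-.002)&(e<.003)
    print(n,"n",k.sum(),"tilt deg along handle",np.degrees(np.arctan(c[0])).round(2),"across",np.degrees(np.arctan(c[1])).round(2),"u",u[m][k].min().round(4),u[m][k].max().round(4),"w",w[m][k].min().round(4),w[m][k].max().round(4),"z mid face",(c@[-.085,0,1]).round(4))
plan(s,T,0)
E
python3 lvl.py
```

```text
side n 233 tilt deg along handle 3.01 across 0.41 u -0.109 -0.0628 w -0.0369 0.0339 z mid face 0.043
top n 286 tilt deg along handle 1.99 across 0.08 u -0.1083 -0.0627 w -0.0337 0.0349 z mid face 0.0424
t 11.05 pos [ 0.5573 -0.0506  0.2123] rpy [-1.7997e+02 -1.9000e-01  1.0000e-02] w 0.0175 F [-0.2 -0.9 -0.8] q [ 0.26  0.37 -0.48  0.   -0.72  1.31]  -> offset [0. 0. 0.] turn 0.0
```

The magnifier held level to about 2–3° after a 30 mm lift. The lens centre is 86 mm behind the TCP axis and 175 mm below it. I'll rise first, then carry it over the sieve.

{"method": "send_rows", "body": {"motion": [{"offset":[0,0,-1],"turn":0},{"offset":[0,0,-2.5],"turn":0},{"offset":[0,0,-4],"turn":0},{"offset":[0,0,-5],"turn":0},{"offset":[0,0,-5.3],"turn":0}]}}

```text
t: 11.65
eef_pos: [0.5569, -0.0507, 0.2645]
ee_rot: [-3.141, -0.002, -0.0]
force: [-0.7, -0.4, -0.7]
width: 0.0173
```

{"method": "send_rows", "body": {"motion": [{"offset":[0.5,1,0],"turn":-4},{"offset":[1,2,0],"turn":-9},{"offset":[1.5,3,0],"turn":-14},{"offset":[2,4,0],"turn":-19},{"offset":[2.5,5,0],"turn":-24},{"offset":[3,6,0],"turn":-28},{"offset":[3.5,7,0],"turn":-30},{"offset":[3.5,7,0],"turn":-30}]}}

```text
t: 12.45
eef_pos: [0.5917, -0.1216, 0.2625]
ee_rot: [-3.141, 0.001, 0.523]
force: [-0.5, 0.9, -1.1]
width: 0.0172
```

```bash
python3 lvl.py
python3 - <<'E'
from h import *
from station import *
s=get_state(); a=s["ee_rot"][2]; T=s["eef_pos"]
print("lens",T-[.086*np.cos(a),.086*np.sin(a),.175])
for n in("top","side"):
    f=grab_frame(n); W=cloud(f)
    S=W[(abs(W[...,0]-.51)<.08)&(abs(W[...,1]+.165)<.07)&(W[...,2]>.024)&(W[...,2]<.036)]
    print(n,"sieve",len(S),cv2.minEnclosingCircle((S[:,:2]*1000).astype(np.float32)))
    cv2.imwrite(f"pics/e_{n}.png",f["frame"])
E
python3 -c "
import cv2,numpy as np
a=cv2.imread('pics/e_top.png')[200:350,240:500];b=cv2.imread('pics/e_side.png')[180:400,220:440]
cv2.imwrite('pics/c7.png',np.hstack([cv2.resize(a,(400,300)),cv2.resize(b,(400,300))]))"
```

```text
side n 314 tilt deg along handle 2.91 across -0.09 u -0.111 -0.0628 w -0.0362 0.0349 z mid face 0.0933
top n 329 tilt deg along handle 2.49 across -0.49 u -0.1085 -0.0627 w -0.0332 0.0365 z mid face 0.094
t 12.45 pos [ 0.5917 -0.1216  0.2625] rpy [-1.7998e+02  6.0000e-02  2.9970e+01] w 0.0172 F [-0.5  0.9 -1.1] q [ 0.12  0.37 -0.33  0.   -0.88  1.97]  -> offset [0. 0. 0.] turn 30.0
lens [ 0.51668797 -0.16371861  0.08759438]
top sieve 164 ((519.0765991210938, -164.03240966796875), 47.781089782714844)
side sieve 499 ((519.3840942382812, -164.12892150878906), 49.087554931640625)
```

View pics/c7.png

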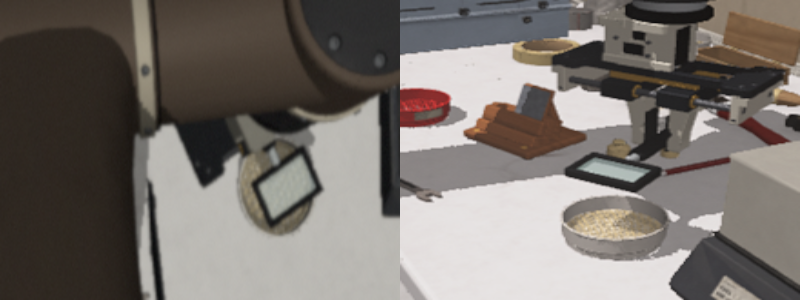

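The top view shows the lens at (285,185) over the sieve, displaced by parallax; the side view shows it level above the rim. The rest, weights and sieve have not moved. I'll make a 2 mm trim and hold.

{"method": "send_rows", "body": {"motion": [{"offset":[0.1,0.1,-0.2],"turn":0},{"offset":[0.15,0.13,-0.25],"turn":0},{"offset":[0.15,0.13,-0.25],"turn":0},{"offset":[0.15,0.13,-0.25],"turn":0},{"offset":[0.15,0.13,-0.25],"turn":0},{"offset":[0.15,0.13,-0.25],"turn":0},{"offset":[0.15,0.13,-0.25],"turn":0},{"offset":[0.15,0.13,-0.25],"turn":0}]}}

```text
t: 13.45
eef_pos: [0.5935, -0.1212, 0.2657]
ee_rot: [-3.142, 0.0, 0.523]
force: [0.0, 0.0, -0.7]
width: 0.017
```

```bash
python3 lvl.py
python3 - <<'E'
from h import *
from station import *
s=get_state(); a=s["ee_rot"][2]; T=s["eef_pos"]; L=T-[.086*np.cos(a),.086*np.sin(a),.175]
print("lens",L,"qd",abs(s["qd"]).max())
if np.hypot(L[0]-.519,L[1]+.164)<.005 and abs(L[2]-.09)<.005: print(job_done())
E
```

```text
side n 322 tilt deg along handle 3.27 across 0.07 u -0.1101 -0.0634 w -0.0351 0.0342 z mid face 0.0964
top n 342 tilt deg along handle 2.94 across -0.23 u -0.1084 -0.0624 w -0.0335 0.0356 z mid face 0.0969
t 13.45 pos [ 0.5935 -0.1212  0.2657] rpy [-180.      0.     29.99] w 0.017 F [ 0.   0.  -0.7] q [ 0.12  0.37 -0.32  0.   -0.88  1.97]  -> offset [0. 0. 0.] turn 30.0
lens [ 0.51900255 -0.16414702  0.09070259] qd 0.0031022054031919974
the job is handed in; nothing more can be done
None
```

The magnifier is held still with its lens over the middle of the sieve, and I handed the job in at about 13.5 s of the 40 s allowed.

- **How it was done:** I gripped the handle, drew it straight out along its 20° slope and carried it to clear table. The tool cannot tilt, so I rested the frame's edge on the table and rolled the magnifier flat in an eased 8 N grip. It touched the table at about 5 N, was never let go, and the fingers never touched the glass. I then tightened to 55 N, lifted, and moved over the sieve.
- **Position:** the last check put the lens centre at (0.519, −0.164, 0.091) m. The sieve centre measured (0.519, −0.164) with its rim at 0.030 m, so the lens is about 6 cm above the rim.
- **Level and stillness:** the lens tilts about 3° along the handle, lens end low, and less than 0.5° across. The arm was still and forces were near zero.
- **Other things:** the sieve measured within 2 mm of where it started. In the last pictures the rest and weights had not visibly moved.
- **Small disagreements:** the tilt reading went from 2–3° just after lifting to about 3° at the end, which is close to measurement noise but could be a slight droop. The two cameras differed on it by 0.3–1°.

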